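# Close the electrode storage tube

### The arm

A 6-joint arm with a two-finger parallel gripper is mounted at the origin on the work surface. World frame = base frame: x ahead of the robot, y to its left, z up, the work surface at z = 0. Lengths are in mm, angles in rad, forces in N, time in s.
With the tool pointing down it reaches from about 300 to 775 mm from the base axis. Payload 14.6 kg.
Tool frame: the origin (TCP) lies between the finger pads; the fingertips stand manip.nose_length ahead of it and the grasp point (between the pads) lies 11 mm behind it (manip.nose_length is the distance from the TCP to the fingertips, in mm); z points along the fingers, y is the line along which they close (so a half turn about z gives the same grasp; the last joint's range is limited). The gripper opens to 94 mm and grips with 3 to 60 N. Pads are 16 mm wide; open, the fingers measure 119 mm over their backs; the gripper's body (75 mm by 177 mm) begins 78 mm behind the grasp point.
Start: joints at [-1.343, 0.3, 1.521, -0, 1.321, -0.067], TCP at [159.795, -526.265, 213.446] pointing down, gripper open.
Joint ranges: [-3.03, 3.03], [-0.79, 2.21], [0.23, 2.52], [-1.04, 4.18], [0, 3.07], [-2.55, 2.55]. Speed limits (rad/s): [2.22, 2.22, 2.57, 3.14, 3.14, 3.14].

### API

Orientations are given as [roll, pitch, yaw] about the fixed x, y, z axes, in that order (R = Rz(yaw) Ry(pitch) Rx(roll)).
In Python, from cell import manip, cams, job gives the robot as it stands.
- The arm moves only by the tool jog_arm, never from a script. Its argument "commands" is a list of rows, each an object of numbers: "dx", "dy", "dz": the shift along the tool's x, y, z each as a share of 40 mm, from -1 to 1; "ax", "ay", "az": the turn, a rotation vector about the tool's x, y, z each as a share of 10 degrees, from -1 to 1; "gripper": the closure, from 0 (fully open) to 1 (shut). A call has 1 to 10 rows; each row shifts and turns the commanded pose from where the row before left it, along the tool's axes as they then stand; what a row does not reach is not made up. A row lasts 1/8 s, in which the tool goes at most 62.5 mm and 10.7 degrees, less where a joint would pass 70% of its speed; a pose out of reach is approached as far as the arm can. A call with a number of a shift or a turn outside -1 to 1 is refused whole. A call with a gripper value outside its range is refused whole. The fingers move at their own pace and stop on an object; "squeeze" is the grip in N (left out, the last holds). Time passes only in rows, so rows that do not move let the fingers close. It gives the time, the measured TCP pose, the force, the opening and the grip force at its end, in the units of the state.
- manip.read_state(): the state, without advancing time (a new reading comes with each control period).
- cams.camera(name): name is "side" or "top" or "wrist"; returns a dict with "image" (480x640x3 uint8, red, green, blue), "fx", "fy", "cx", "cy" (pixels), "dist_coeffs" ([k1, k2, p1, p2, k3] as OpenCV has them; the pictures are not rectified), "world_to_cam" (4x4, takes a point from world to camera coordinates). Camera axes: x right, y down, z forward; pixel columns grow to the right and rows downward; lengths in mm; the calibration is good to about 2 mm. A picture is of the moment at which its call begins. There is no depth.
- job.sign_off(): hands the job in; it is judged then, once.
The state is a dict: "clock": time; "joints": joint angles; "qd": joint speeds; "effort": joint torques, N m; "eef_pos": TCP position; "eef_rot": TCP orientation; "wrist_force": force on the tool from outside, world axes, zero at the start; "moment": the same for the moment, N m; "finger_gap": finger opening in mm; "finger_force": force on a finger pad.
Only numpy, scipy, OpenCV 4.12 (cv2) and the standard library are available. Lean on these libraries where they do the work, as an engineer would, in place of code of your own. Each camera call takes 0.05 s, during which the arm holds its last target. There are 200 camera calls.

### The job

The cap of the square electrode tube has been left upside down on the bench. Turn it over, put it on the tube and press it fully home, flush on the tube's shoulder, until all four spring latches have clicked out into its windows; press it, do not ram it. Leave it closed, and leave the other things on the bench where they are.

Things in the scene. Friction and masses are not known exactly. Their poses are not given: they have to be found in the camera images.
- cap: Loose grey plastic cap: square cup 52 x 52 mm outside, 70 mm long, bore 44 x 44 mm, walls 4 mm, closed end 5 mm thick, 84 to 160 g. Origin: centre of the outside of the closed end; +z points from there to the open mouth. It starts standing on its closed end, mouth up, and must end mouth down (+z down). It also lies stably on any of its four flat sides.
- cap_mouth (a point): Centre of the cap's mouth, in the plane of its rim, 70 mm from cap along +z; axes as cap. Every wall has the same window, 20 mm wide, from 10 to 26 mm from the rim, so that the cap fits the tube in any of four quarter turns.
- tube: Grey plastic electrode tube, square and upright, fixed in a black steel bracket (base 110 x 110 x 8 mm, collar 66 mm square to 40 mm height) on the bench. 52 x 52 mm up to its shoulder at 100 mm height; above it a neck 41 x 41 mm, 50 mm high, tapered by 5 mm a side over its last 9 mm. Origin: centre of the bracket's underside; z up, x and y parallel to the tube's sides.
- tube_seat (a point): Centre of the tube in the plane of the shoulder, 100 mm above tube; axes as tube. The cap goes over the neck with 1.5 mm clearance a side, its sides parallel to the tube's, and is home with its rim on the shoulder: cap_mouth is then here and the cap's top 170 mm above the bench.
- latch_left (a joint): Spring latch: steel ball nose (radius 12 mm) on the neck's +y side, centre 18 mm above the shoulder, standing 4 mm out. 0 = out, grows (m) as it is pushed in; 2.5 mm lets the rim pass. A cap set on the neck rests on the four latches, rim about 25 mm above the shoulder; a push of about 10 N on its closed end drives it past them; at home they spring out into the windows.
- latch_right (a joint): The same latch on the neck's -y side. (A cap pressed down askew can jam on the neck; lift or straighten it and press again at the middle of its closed end.)
- latch_back (a joint): The same latch on the neck's +x side.
- latch_front (a joint): The same latch on the neck's -x side.
- hammer: Bystander: hammer lying on the bench. Origin: under the middle of its length (260 mm).
- wrench: Bystander: steel wrench lying on the bench. Origin at its middle.
- angle_iron: Bystander: off-cut of angle iron, 140 x 40 x 40 mm, lying on the bench. Origin: centre of its underside.
Not all that is in view belongs to the job. Leave any blue or yellow look-alike of the cap alone.

How it is judged:
By the outcome, as a careful person would: the job done as asked, in the order asked, and still so for the second after the job is handed in, with the robot touching nothing.
It also fails if it takes over 64 s, if anything falls off the work surface, if the arm or the gripper's body presses on something with over 40 N, if the wrist force passes 120 N, or if a joint passes its speed limit or range.

## Working session

There is one attempt and no reset: what is moved stays moved. The work goes in short steps, Python scripts to look and compute and a tool call to move; the robot and the scene stay as the last step left them, time stands still between calls to the robot, and variables do not carry over. Pictures are saved under pics/ and viewed, at most 10 in all, crops included, and the job is handed in when it is done.

Besides the shell and the picture viewer there is one more tool, called by a JSON object that holds its "api" and its "payload", one argument or row to a line. jog_arm: Moves the arm, as the interface text tells. Shift numbers are shares of 40 mm and turn numbers shares of 10 degrees, none past 1 either way. Its arguments: {"type":"object","properties":{"commands":{"type":"array"},"squeeze":{"type":"number"}},"required":["commands"]}

```bash
ls; mkdir -p pics; python3 - <<'E'
from cell import manip,cams,job
import cv2,numpy as np
print(manip.nose_length,manip.read_state())
for n in("side","top","wrist"):
    c=cams.camera(n);cv2.imwrite(f"pics/{n}0.png",c["image"][:,:,::-1])
    print(n,c["fx"],c["fy"],c["cx"],c["cy"],c["dist_coeffs"]);print(np.round(c["world_to_cam"],3))
E
```

```text
pics
8.0 {'clock': 0.0, 'joints': array([-1.34260205e+00,  3.00471624e-01,  1.52156632e+00, -4.25656372e-05,
        1.32069546e+00, -6.65951487e-02]), 'qd': array([ 0.0004072 , -0.00081022,  0.00053782, -0.00014515,  0.00066095,
        0.00055228]), 'effort': array([ 3.25051100e-03, -5.31797647e+01, -3.52730727e+01,  7.08293659e-02,
        2.42868107e-02, -9.35314324e-05]), 'eef_pos': array([ 159.72937852, -526.03658572,  212.89228179]), 'eef_rot': array([-3.14045169e+00, -3.47741869e-05,  2.94799965e-01]), 'wrist_force': array([ 1.38884214,  0.16034078, -0.07705017]), 'moment': array([-0.0156425 ,  0.02021579,  0.03588398]), 'finger_force': 0.0, 'finger_gap': 94.1638309766604}
side 499.9377351348966 499.9377351348966 320.9660959136809 231.81468974929027 [-0.0272591  0.         0.         0.         0.       ]
[[-9.54000e-01 -3.00000e-01 -1.90000e-02  5.33479e+02]
 [-1.47000e-01  5.21000e-01 -8.41000e-01  1.68598e+02]
 [ 2.62000e-01 -8.00000e-01 -5.40000e-01  1.28446e+03]
 [ 0.00000e+00  0.00000e+00  0.00000e+00  1.00000e+00]]
top 451.2146189725674 451.2146189725674 315.6144534891367 239.41063816118114 [-0.04974434  0.          0.          0.          0.        ]
[[-1.100000e-02 -1.000000e+00  1.300000e-02  9.728000e+00]
 [-9.940000e-01  9.000000e-03 -1.050000e-01  5.659980e+02]
 [ 1.050000e-01 -1.500000e-02 -9.940000e-01  1.178915e+03]
 [ 0.000000e+00  0.000000e+00  0.000000e+00  1.000000e+00]]
wrist 343.40265421736837 343.40265421736837 317.76338342837505 238.23893842848796 [-0.01126028  0.          0.          0.          0.        ]
[[ 2.89000e-01 -9.57000e-01 -0.00000e+00 -5.49250e+02]
 [-9.20000e-01 -2.78000e-01  2.78000e-01 -2.79880e+01]
 [-2.66000e-01 -8.00000e-02 -9.61000e-01  3.92038e+02]
 [ 0.00000e+00  0.00000e+00  0.00000e+00  1.00000e+00]]
```

View pics/side0.png

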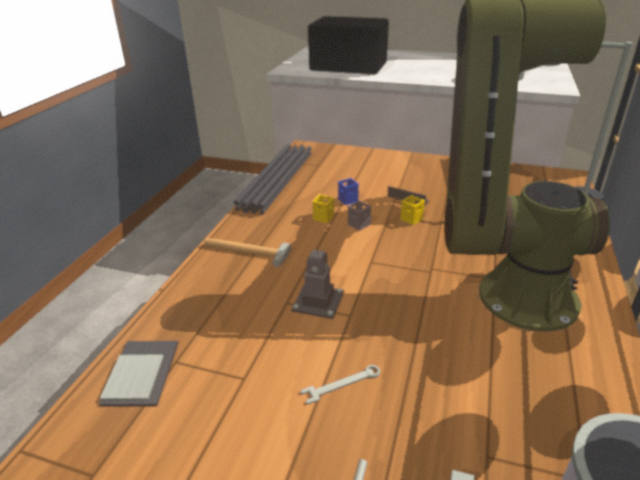

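View pics/top0.png

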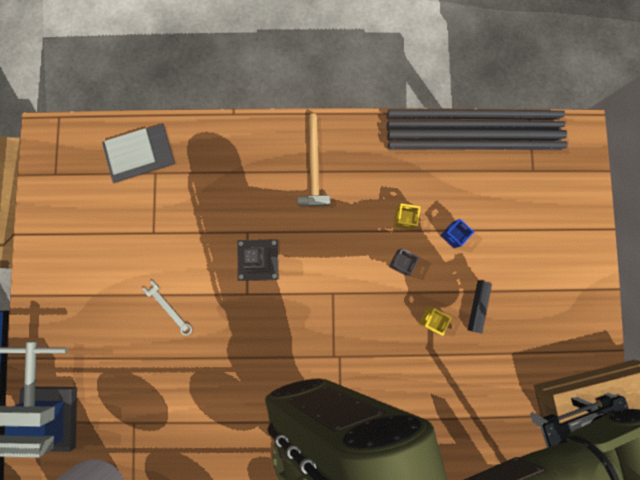

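The side view shows the grey cap at about (360,215) and the tube at (318,280). In the top view the cap is at (403,262) and the tube at (257,258). The blue and yellow look-alikes are close to the cap. Next I'll look closer with crops.

```bash
cat > h.py <<'E'
import numpy as np,cv2
from cell import manip,cams,job
def K(c): return np.array([[c["fx"],0,c["cx"]],[0,c["fy"],c["cy"]],[0,0,1.]])
def ray(c,uv):
    p=cv2.undistortPoints(np.array(uv,float).reshape(-1,1,2),K(c),np.array(c["dist_coeffs"]))[:,0]
    T=c["world_to_cam"];R=T[:3,:3];o=-R.T@T[:3,3]
    d=np.c_[p,np.ones(len(p))]@R
    return o,d/np.linalg.norm(d,axis=1)[:,None]
def onplane(c,uv,z):
    o,d=ray(c,uv);return o+d*((z-o[2])/d[:,2])[:,None]
def tri(rays):
    A=np.zeros((3,3));b=np.zeros(3)
    for o,d in rays: P=np.eye(3)-np.outer(d,d);A+=P;b+=P@o
    x=np.linalg.solve(A,b);return x,[np.linalg.norm((np.eye(3)-np.outer(d,d))@(x-o)) for o,d in rays]
def proj(c,X):
    r=cv2.Rodrigues(c["world_to_cam"][:3,:3])[0]
    return cv2.projectPoints(np.array(X,float).reshape(-1,1,3),r,c["world_to_cam"][:3,3],K(c),np.array(c["dist_coeffs"]))[0][:,0]
def crop(c,x,y,w,h,s):
    im=c["image"][y:y+h,x:x+w,::-1];im=cv2.resize(im,None,fx=s,fy=s,interpolation=cv2.INTER_CUBIC)
    return cv2.convertScaleAbs(im,alpha=1.6,beta=10)
E
python3 - <<'E'
from h import *
t=cams.camera("top");s=cams.camera("side");w=cams.camera("wrist")
a=np.hstack([crop(t,375,235,60,50,6),crop(t,227,230,60,50,6)])
b=np.hstack([crop(s,335,195,60,50,6),crop(s,288,245,60,75,4)[:300],np.zeros((300,120,3),np.uint8)])
cv2.imwrite("pics/c1.png",np.vstack([a,b]));cv2.imwrite("pics/w1.png",w["image"][:,:,::-1])
print(onplane(t,[[403,262]],70),onplane(s,[[360,208]],70),onplane(t,[[257,258]],130))
E
```

```text
[[ 500.89294121 -220.95609314   70.        ]] [[ 497.89136347 -212.18261977   70.        ]] [[511.1629282  149.10706985 130.        ]]
```

View pics/c1.png

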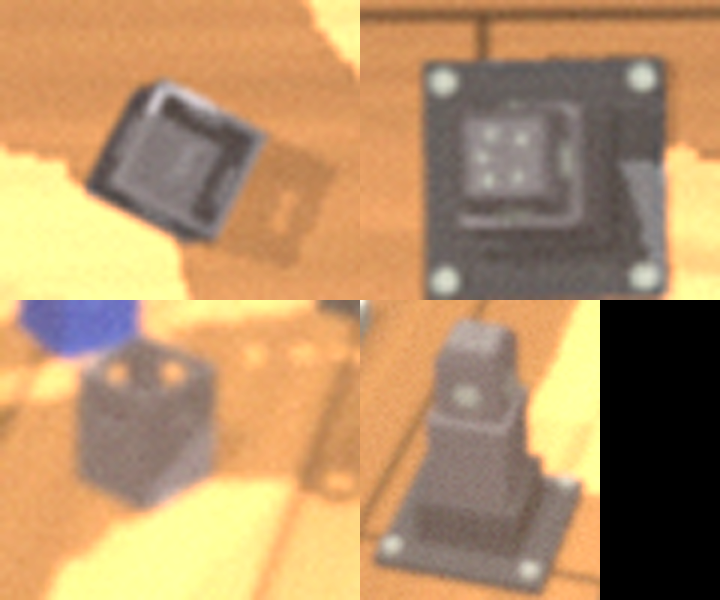

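View pics/w1.png

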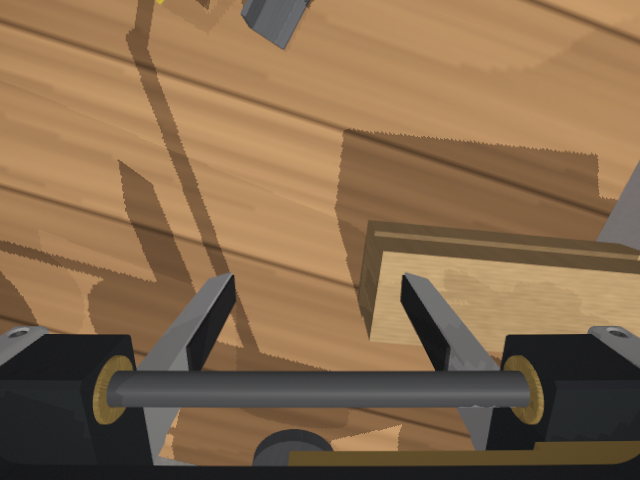

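The crops show the cap rim centred at about (405.8,262) in the top view and (359.7,207.2) in the side view. The tube's bolts and neck top are clear in both views. The wrist view at the start pose shows only look-alikes and bench items.

```bash
python3 - <<'E'
from h import *
t=cams.camera("top");s=cams.camera("side")
def T(a,b):
    o,d=ray(t,[a]);o2,d2=ray(s,[b]);return tri([(o,d[0]),(o2,d2[0])])
P=lambda x,y:(375+x/6,235+y/6)
print("cap",T((405.8,262),(359.7,207.2)))
q=onplane(t,[P(160,82),P(268,132),P(209,241)],70);print(q)
for a,b in((0,1),(1,2)):
    d=q[b]-q[a];print(np.linalg.norm(d),np.degrees(np.arctan2(d[1],d[0]))%90)
B=[(227+x/6,230+y/6) for x,y in((83,82),(283,77),(286,277),(87,280))]
q=onplane(t,B,10);print(q,q.mean(0))
for a,b in((0,1),(1,2),(2,3),(3,0)):
    d=q[b]-q[a];print(np.linalg.norm(d),np.degrees(np.arctan2(d[1],d[0]))%90)
print("necktop",T((227+144/6,230+157/6),(288+114/4,245+35/4)), onplane(t,[(227+144/6,230+157/6)],150))
print("cam",ray(t,[(0,0)])[0])
E
```

```text
cap (array([ 502.05175994, -229.67466923,   62.4862024 ]), [np.float64(0.8608178021852877), np.float64(0.860817802185156)])
[[ 535.54144941 -218.53808641   70.        ]
 [ 513.3761958  -264.8762855    70.        ]
 [ 466.69336182 -237.68547035   70.        ]]
51.36659578636079 64.43650663240197
54.02432246179689 59.780973934397196
[[558.46749813 207.05191168  10.        ]
 [559.88222741 116.44828075  10.        ]
 [469.48194348 115.24926033  10.        ]
 [468.99183507 204.7361803   10.        ]] [514.20587602 160.87140826  10.        ]
90.61467539361455 0.8945715492119604
90.40823515971529 0.7598956407916262
89.4882620954714 0.3137985204672731
89.50562492121861 1.4825486275244648
necktop (array([515.6485053 , 161.8221981 , 147.47553012]), [np.float64(1.1139392458361714), np.float64(1.1139392458360498)]) [[514.39275454 161.1990579  150.        ]]
cam [ 438.85311323   21.49517172 1231.76120976]
```

```bash
cat >> h.py <<'E'
from scipy.spatial.transform import Rotation as R, Slerp
def tool(psi,tilt):
    "heading psi deg of tool x (when upright); tilt deg: + = fingers swing toward heading"
    return R.from_euler('z',psi,degrees=True)*R.from_euler('y',-tilt,degrees=True)*R.from_euler('x',180,degrees=True)
def cur():
    s=manip.read_state();return np.array(s["eef_pos"]),R.from_euler('xyz',s["eef_rot"])
def plan(p1,r1,n,p0=None,r0=None,pivot=0):
    "rows from current (or p0,r0) TCP pose to p1,r1 in n rows; pivot: point that far behind the TCP goes straight"
    if p0 is None:p0,r0=cur()
    sl=Slerp([0,1],R.concatenate([r0,r1]));o=np.array([0,0,-pivot])
    g0=p0+r0.apply(o);g1=np.array(p1)+r1.apply(o);p,r=p0.copy(),r0
    for k in range(1,n+1):
        rt=sl(k/n);pt=g0+(g1-g0)*k/n-rt.apply(o)
        d=np.round(r.inv().apply(pt-p)/40,2);a=np.round(np.degrees((r.inv()*rt).as_rotvec())/10,2)
        print({k2:float(v) for k2,v in zip(("dx","dy","dz","ax","ay","az"),[*d,*a]) if v})
        p=p+r.apply(d*40);r=r*R.from_rotvec(np.radians(a*10))
    print("ends",p.round(1),r.as_euler('xyz').round(3));return p,r
E
python3 - <<'E'
from h import *
plan([440,-195,250],tool(-28,0),10)
E
```

```text
{'dx': 0.91, 'dy': -0.59, 'dz': -0.09, 'az': 0.45}
{'dx': 0.86, 'dy': -0.66, 'dz': -0.09, 'az': 0.45}
{'dx': 0.81, 'dy': -0.72, 'dz': -0.09, 'az': 0.45}
{'dx': 0.75, 'dy': -0.79, 'dz': -0.1, 'az': 0.45}
{'dx': 0.68, 'dy': -0.84, 'dz': -0.09, 'az': 0.44}
{'dx': 0.62, 'dy': -0.89, 'dz': -0.09, 'az': 0.45}
{'dx': 0.55, 'dy': -0.94, 'dz': -0.09, 'az': 0.45}
{'dx': 0.47, 'dy': -0.97, 'dz': -0.09, 'az': 0.45}
{'dx': 0.39, 'dy': -1.02, 'dz': -0.09, 'az': 0.45}
{'dx': 0.31, 'dy': -1.03, 'dz': -0.09, 'az': 0.45}
ends [ 439.8 -195.1  249.8] [-3.141  0.    -0.489]
```

{"api": "jog_arm", "payload": {
  "commands": [
    {"dx":0.9,"dy":-0.6,"dz":-0.1,"az":0.45},
    {"dx":0.85,"dy":-0.65,"dz":-0.1,"az":0.45},
    {"dx":0.8,"dy":-0.7,"dz":-0.1,"az":0.45},
    {"dx":0.75,"dy":-0.8,"dz":-0.1,"az":0.45},
    {"dx":0.7,"dy":-0.85,"dz":-0.1,"az":0.45},
    {"dx":0.6,"dy":-0.9,"dz":-0.1,"az":0.45},
    {"dx":0.55,"dy":-0.95,"dz":-0.1,"az":0.45},
    {"dx":0.45,"dy":-0.95,"dz":-0.1,"az":0.45},
    {"dx":0.4,"dy":-1,"dz":-0.1,"az":0.45},
    {"dx":0.3,"dy":-1,"dz":-0.1,"az":0.45}
  ]
}}

```text
schema error: expected keys dx, dy, dz, ax, ay, az, gripper
```

{"api": "jog_arm", "payload": {
  "commands": [
    {},
    {}
  ]
}}

```text
schema error: expected keys dx, dy, dz, ax, ay, az, gripper
```

```bash
python3 - <<'E'
from h import *
s=manip.read_state();print(s["clock"],s["joints"].round(3),s["eef_pos"].round(1),s["eef_rot"].round(3))
w=cams.camera("wrist");cv2.imwrite("pics/w2.png",w["image"][:,:,::-1])
print(proj(w,[[502,-229,70],[502,-229,0]]))
E
```

```text
0.4 [-1.343  0.3    1.521 -0.     1.321 -0.067] [ 159.8 -526.2  213.4] [-3.141  0.     0.295]
[[  30.29599639 -393.10709632]
 [  95.55233742 -273.00611712]]
```

View pics/w2.png

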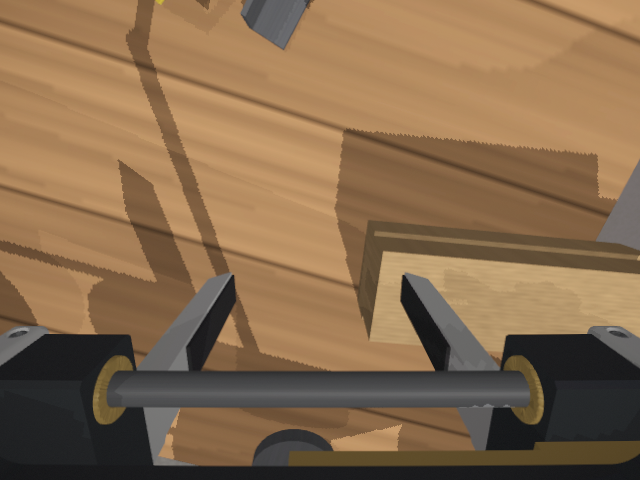

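The arm hasn't moved, because every row needs all the keys. The wrist view is the same as before.

{"api": "jog_arm", "payload": {
  "commands": [
    {"dx":0.9,"dy":-0.6,"dz":-0.1,"ax":0,"ay":0,"az":0.45,"gripper":0},
    {"dx":0.85,"dy":-0.65,"dz":-0.1,"ax":0,"ay":0,"az":0.45,"gripper":0},
    {"dx":0.8,"dy":-0.7,"dz":-0.1,"ax":0,"ay":0,"az":0.45,"gripper":0},
    {"dx":0.75,"dy":-0.8,"dz":-0.1,"ax":0,"ay":0,"az":0.45,"gripper":0},
    {"dx":0.7,"dy":-0.85,"dz":-0.1,"ax":0,"ay":0,"az":0.45,"gripper":0},
    {"dx":0.6,"dy":-0.9,"dz":-0.1,"ax":0,"ay":0,"az":0.45,"gripper":0},
    {"dx":0.55,"dy":-0.95,"dz":-0.1,"ax":0,"ay":0,"az":0.45,"gripper":0},
    {"dx":0.45,"dy":-0.95,"dz":-0.1,"ax":0,"ay":0,"az":0.45,"gripper":0},
    {"dx":0.4,"dy":-1,"dz":-0.1,"ax":0,"ay":0,"az":0.45,"gripper":0},
    {"dx":0.3,"dy":-1,"dz":-0.1,"ax":0,"ay":0,"az":0.45,"gripper":0}
  ]
}}

```text
clock: 1.7
eef_pos: [438.2, -196.0, 253.7]
eef_rot: [3.142, -0.0, -0.493]
wrist_force: [0.4, -0.9, -0.1]
finger_gap: 94.4
finger_force: 0.0
```

{"api": "jog_arm", "payload": {
  "commands": [
    {"dx":0,"dy":0,"dz":0,"ax":0,"ay":0,"az":0,"gripper":0},
    {"dx":0,"dy":0,"dz":0,"ax":0,"ay":0,"az":0,"gripper":0}
  ]
}}

```text
clock: 1.95
eef_pos: [437.1, -197.5, 253.3]
eef_rot: [3.141, 0.0, -0.49]
wrist_force: [0.0, 0.1, 1.2]
finger_gap: 94.0
finger_force: 0.0
```

```bash
python3 - <<'E'
from h import *
s=manip.read_state();print(s["clock"],s["joints"].round(3),s["eef_pos"].round(1),s["eef_rot"].round(3))
w=cams.camera("wrist");cv2.imwrite("pics/w3.png",w["image"][:,:,::-1])
print(proj(w,[[502,-229,70],[502,-229,0]]))
E
```

```text
1.95 [-0.501  0.112  1.654 -0.     1.376  1.56 ] [ 437.1 -197.5  253.3] [ 3.141  0.    -0.49 ]
[[315.3326924  148.31386912]
 [315.65621448 146.82343205]]
```

View pics/w3.png

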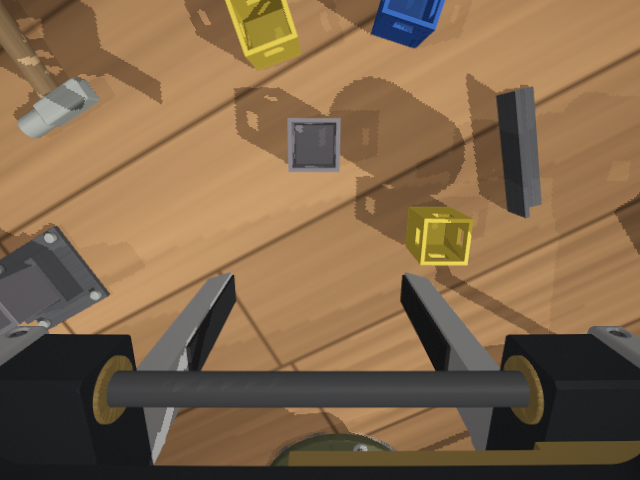

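The wrist view shows the cap centred at about (314,145) with its edges parallel to the tool. The yellow look-alikes are at (262,30) and (440,235), and the blue one is at the top.

```bash
python3 - <<'E'
from h import *
w=cams.camera("wrist")
im=cv2.cvtColor(w["image"],cv2.COLOR_RGB2HSV)
roi=((im[...,1]<70)).astype(np.uint8)[95:200,260:370]
cs=max(cv2.findContours(roi,0,1)[0],key=cv2.contourArea);rect=cv2.minAreaRect(cs);print(rect)
q=onplane(w,cv2.boxPoints(rect)+[260,95],70);print(q.round(1),q.mean(0))
for a,b in((0,1),(1,2)):
    d=q[b]-q[a];print(np.linalg.norm(d),np.degrees(np.arctan2(d[1],d[0]))%90)
t=cams.camera("top");o,d=ray(t,[(405.8,262)]);o2,d2=ray(w,[np.array(rect[0])+[260,95]]);s=cams.camera("side");o3,d3=ray(s,[(359.7,207.2)])
print(tri([(o,d[0]),(o2,d2[0]),(o3,d3[0])]))
print(onplane(w,[(270,45),(440,250),(405,30)],70))
c=np.array([503.5,-230.5])
r=tool(-28.2,-38);g=np.array([*c,120]);p,rr=plan(g+r.apply([0,0,11]),r,5,pivot=11)
g[2]=42;plan(g+r.apply([0,0,11]),r,3,p,rr)
E
```

```text
((53.0, 49.5), (53.0, 52.0), 90.0)
[[ 540.2 -218.6   70. ]
 [ 516.2 -263.4   70. ]
 [ 470.7 -240.    70. ]
 [ 495.7 -193.3   70. ]] [ 505.70471172 -228.80804183   70.        ]
50.82742865813156 61.821241698245146
51.10692832672472 62.78389259626519
(array([ 503.41168201, -229.4703312 ,   62.38379186]), [np.float64(2.233038887176245), np.float64(2.7423986898441033), np.float64(0.5118619006882439)])
[[ 603.53439854 -236.34204714   70.        ]
 [ 343.59413969 -298.18341794   70.        ]
 [ 555.82498137 -351.97886756   70.        ]]
{'dx': 0.33, 'dy': -0.01, 'dz': 0.72, 'ay': -0.76}
{'dx': 0.43, 'dy': -0.02, 'dz': 0.66, 'ay': -0.76}
{'dx': 0.51, 'dy': -0.01, 'dz': 0.6, 'ay': -0.76}
{'dx': 0.59, 'dy': -0.01, 'dz': 0.52, 'ay': -0.76}
{'dx': 0.64, 'dy': -0.02, 'dz': 0.43, 'ay': -0.76}
ends [ 497.5 -227.1  111.6] [ 3.142  0.663 -0.492]
{'dx': 0.4, 'dz': 0.51}
{'dx': 0.4, 'dz': 0.52}
{'dx': 0.41, 'dz': 0.51}
ends [ 497.7 -227.2   33.2] [ 3.142  0.663 -0.492]
```

{"api": "jog_arm", "payload": {
  "commands": [
    {"dx":0.34,"dy":-0.01,"dz":0.72,"ax":0,"ay":-0.76,"az":0,"gripper":0},
    {"dx":0.44,"dy":-0.02,"dz":0.66,"ax":0,"ay":-0.76,"az":0,"gripper":0},
    {"dx":0.52,"dy":-0.01,"dz":0.6,"ax":0,"ay":-0.76,"az":0,"gripper":0},
    {"dx":0.6,"dy":-0.01,"dz":0.52,"ax":0,"ay":-0.76,"az":0,"gripper":0},
    {"dx":0.65,"dy":-0.02,"dz":0.43,"ax":0,"ay":-0.76,"az":0,"gripper":0},
    {"dx":0,"dy":0,"dz":0,"ax":0,"ay":0,"az":0,"gripper":0},
    {"dx":0,"dy":0,"dz":0,"ax":0,"ay":0,"az":0,"gripper":0}
  ]
}}

```text
clock: 3.02
eef_pos: [499.8, -227.8, 112.2]
eef_rot: [-3.141, 0.66, -0.491]
wrist_force: [-0.6, 0.8, 1.1]
finger_gap: 93.9
finger_force: 0.0
```

```bash
python3 - <<'E'
from h import *
s=manip.read_state();print(s["clock"],s["joints"].round(3),s["eef_pos"].round(1),s["eef_rot"].round(3))
from scipy.optimize import least_squares
D=[((.3005,1.5216,1.3207),550,213.4),((.112,1.654,1.376),np.hypot(437.1,197.5),253.3),(s["joints"][[1,2,4]],np.hypot(*s["eef_pos"][:2]),s["eef_pos"][2])]
def fk(v,q):
    a1,d1,L2,a3,L3,L6=v;a,b=q[0],q[0]+q[1];c=b+q[2]
    return np.array([a1+L2*np.sin(a)+a3*np.cos(b-np.pi/2)*0+a3*-np.cos(b)+L3*np.sin(b)+L6*np.sin(c),d1+L2*np.cos(a)+a3*np.sin(b)+L3*np.cos(b)+L6*np.cos(c)])
f=lambda v:np.concatenate([fk(v,q)-[r,z] for q,r,z in D])
o=least_squares(lambda v:np.r_[f(v),(v-[100,400,450,0,450,250])*1e-3]);print(o.x.round(0),f(o.x).round(1))
g=np.array([504.5,-229,42]);r=tool(-28.2,-38);plan(g+r.apply([0,0,11]),r,3)
E
```

```text
3.025 [-0.494  0.802  1.13  -0.002  1.87   1.568] [ 499.8 -227.8  112.2] [-3.141  0.66  -0.491]Traceback (most recent call last):
  File "<stdin>", line 9, in <module>
    return func(*args, **kwargs)
TypeError: least_squares() missing 1 required positional argument: 'x0'
```

{"api": "jog_arm", "payload": {
  "commands": [
    {"dx":0.4,"dy":0,"dz":0.52,"ax":0,"ay":0,"az":0,"gripper":0},
    {"dx":0.4,"dy":0,"dz":0.52,"ax":0,"ay":0,"az":0,"gripper":0},
    {"dx":0.4,"dy":0,"dz":0.52,"ax":0,"ay":0,"az":0,"gripper":0},
    {"dx":0,"dy":0,"dz":0,"ax":0,"ay":0,"az":0,"gripper":0},
    {"dx":0,"dy":0,"dz":0,"ax":0,"ay":0,"az":0,"gripper":0}
  ]
}}

```text
clock: 3.65
eef_pos: [500.0, -227.5, 35.2]
eef_rot: [-3.142, 0.659, -0.491]
wrist_force: [-0.5, 0.6, 0.0]
finger_gap: 93.8
finger_force: 0.0
```

```bash
python3 - <<'E'
from h import *
s=manip.read_state();print(s["clock"],s["joints"].round(3),s["eef_pos"].round(1),s["eef_rot"].round(3))
from scipy.optimize import least_squares
D=[((.3005,1.5216,1.3207),550,213.4),((.112,1.654,1.376),np.hypot(437.1,197.5),253.3),((.802,1.13,1.87),np.hypot(499.8,227.8),112.2),(s["joints"][[1,2,4]],np.hypot(*s["eef_pos"][:2]),s["eef_pos"][2])]
def fk(v,q):
    a1,d1,L2,a3,L3,L6=v;a,b=q[0],q[0]+q[1];c=b+q[2]
    return np.array([a1+L2*np.sin(a)-a3*np.cos(b)+L3*np.sin(b)+L6*np.sin(c),d1+L2*np.cos(a)+a3*np.sin(b)+L3*np.cos(b)+L6*np.cos(c)])
f=lambda v:np.concatenate([fk(v,q)-[r,z] for q,r,z in D])
x0=[100,400,450,0,450,250]
o=least_squares(lambda v:np.r_[f(v),(v-x0)*1e-3],x0);v=o.x;print(v.round(0),f(v).round(1))
for nm,R0,z,tilt in [("side45",500,30,45),("side45far",560,30,45),("side52",560,30,52),("side52f",600,30,52),("tube45",540,170,45),("tube45",540,220,45),("tube45",540,220,52),("re-38",560,30,-38),("re-45",560,30,-45),("re-38",600,30,-38)]:
    c=np.pi-np.radians(tilt)
    g=lambda q:fk(v,[q[0],q[1],c-q[0]-q[1]])-[R0,z]
    q=least_squares(g,[.5,1.4]).x;print(nm,R0,z,tilt,q.round(2),"j5",round(c-q.sum(),2),g(q).round(1))
E
```

```text
3.65 [-4.930e-01  8.960e-01  1.156e+00 -1.000e-03  1.748e+00  1.569e+00] [ 500.  -227.5   35.2] [-3.142  0.659 -0.491]
[  2. 224. 427. -45. 447. 264.] [ 0.  -0.3 -0.   0.2  0.1  0.1 -0.  -0. ]
side45 500 30 45 [0.32 2.32] j5 -0.28 [-0.  0.]
side45far 560 30 45 [0.4  2.17] j5 -0.21 [-0.  0.]
side52 560 30 52 [0.44 2.22] j5 -0.43 [0. 0.]
side52f 600 30 52 [0.49 2.12] j5 -0.37 [0. 0.]
tube45 540 170 45 [0.03 2.16] j5 0.17 [ 0. -0.]
tube45 540 220 45 [-0.06  2.11] j5 0.31 [0. 0.]
tube45 540 220 52 [-0.07  2.18] j5 0.13 [-0. -0.]
re-38 560 30 -38 [0.93 1.11] j5 1.77 [0. 0.]
re-45 560 30 -45 [1.01 1.01] j5 1.91 [-0. -0.]
re-38 600 30 -38 [1.02 0.94] j5 1.85 [ 0. -0.]
```

{"api": "jog_arm", "payload": {
  "commands": [
    {"dx":0.15,"dy":0,"dz":0.2,"ax":0,"ay":0,"az":0,"gripper":0},
    {"dx":0,"dy":0,"dz":0,"ax":0,"ay":0,"az":0,"gripper":0.5},
    {"dx":0,"dy":0,"dz":0,"ax":0,"ay":0,"az":0,"gripper":0.6},
    {"dx":0,"dy":0,"dz":0,"ax":0,"ay":0,"az":0,"gripper":0.6},
    {"dx":0,"dy":0,"dz":0,"ax":0,"ay":0,"az":0,"gripper":0.6},
    {"dx":0,"dy":0,"dz":0,"ax":0,"ay":0,"az":0,"gripper":0.6}
  ],
  "squeeze": 30
}}

```text
clock: 4.4
eef_pos: [499.1, -226.9, 22.4]
eef_rot: [-3.142, 0.663, -0.491]
wrist_force: [-0.1, -0.0, 0.4]
finger_gap: 51.7
finger_force: 30.0
```

```bash
sed -i 's/print({k2.*/print({k2:float(v) for k2,v in zip(("dx","dy","dz","ax","ay","az"),[*d,*a])})/' h.py; python3 - <<'E'
from h import *
s=manip.read_state();print(s["clock"],s["joints"].round(3),s["eef_pos"].round(1),s["finger_gap"],s["finger_force"])
p,r=cur();p,r=plan(p+[0,0,105],r,3,p,r)
r1=tool(90,-38);g=np.array([470,-110,150]);p,r=plan(g+r1.apply([0,0,11]),r1,14,p,r,pivot=11)
E
```

```text
4.4 [-4.930e-01  9.140e-01  1.158e+00 -1.000e-03  1.733e+00  1.569e+00] [ 499.1 -226.9   22.4] 51.74620196776031 30.000012293457985
{'dx': -0.54, 'dy': -0.0, 'dz': -0.69, 'ax': 0.0, 'ay': 0.0, 'az': 0.0}
{'dx': -0.54, 'dy': -0.0, 'dz': -0.69, 'ax': 0.0, 'ay': 0.0, 'az': 0.0}
{'dx': -0.54, 'dy': -0.0, 'dz': -0.69, 'ax': 0.0, 'ay': 0.0, 'az': 0.0}
ends [ 499.  -226.9  127.5] [-3.142  0.663 -0.491]
{'dx': -0.14, 'dy': -0.13, 'dz': 0.08, 'ax': -0.52, 'ay': -0.0, 'az': -0.66}
{'dx': -0.11, 'dy': -0.16, 'dz': 0.06, 'ax': -0.52, 'ay': 0.0, 'az': -0.67}
{'dx': -0.1, 'dy': -0.17, 'dz': 0.04, 'ax': -0.52, 'ay': 0.0, 'az': -0.66}
{'dx': -0.07, 'dy': -0.19, 'dz': 0.02, 'ax': -0.52, 'ay': 0.0, 'az': -0.67}
{'dx': -0.05, 'dy': -0.19, 'dz': 0.01, 'ax': -0.52, 'ay': 0.0, 'az': -0.66}
{'dx': -0.02, 'dy': -0.2, 'dz': -0.02, 'ax': -0.52, 'ay': 0.0, 'az': -0.67}
{'dx': 0.01, 'dy': -0.2, 'dz': -0.03, 'ax': -0.52, 'ay': 0.0, 'az': -0.66}
{'dx': 0.03, 'dy': -0.19, 'dz': -0.06, 'ax': -0.52, 'ay': 0.0, 'az': -0.67}
{'dx': 0.06, 'dy': -0.18, 'dz': -0.07, 'ax': -0.52, 'ay': 0.0, 'az': -0.66}
{'dx': 0.07, 'dy': -0.16, 'dz': -0.1, 'ax': -0.52, 'ay': 0.0, 'az': -0.67}
{'dx': 0.1, 'dy': -0.15, 'dz': -0.11, 'ax': -0.52, 'ay': 0.0, 'az': -0.66}
{'dx': 0.12, 'dy': -0.12, 'dz': -0.12, 'ax': -0.52, 'ay': 0.0, 'az': -0.67}
{'dx': 0.14, 'dy': -0.1, 'dz': -0.14, 'ax': -0.52, 'ay': 0.0, 'az': -0.66}
{'dx': 0.14, 'dy': -0.07, 'dz': -0.14, 'ax': -0.52, 'ay': 0.0, 'az': -0.66}
ends [ 469.9 -116.9  141.3] [3.14  0.664 1.57 ]
```

{"api": "jog_arm", "payload": {
  "commands": [
    {"dx":-0.54,"dy":0,"dz":-0.69,"ax":0,"ay":0,"az":0,"gripper":0.6},
    {"dx":-0.54,"dy":0,"dz":-0.69,"ax":0,"ay":0,"az":0,"gripper":0.6},
    {"dx":-0.54,"dy":0,"dz":-0.69,"ax":0,"ay":0,"az":0,"gripper":0.6},
    {"dx":-0.14,"dy":-0.13,"dz":0.08,"ax":-0.52,"ay":0,"az":-0.66,"gripper":0.6},
    {"dx":-0.11,"dy":-0.16,"dz":0.06,"ax":-0.52,"ay":0,"az":-0.67,"gripper":0.6},
    {"dx":-0.1,"dy":-0.17,"dz":0.04,"ax":-0.52,"ay":0,"az":-0.66,"gripper":0.6},
    {"dx":-0.07,"dy":-0.19,"dz":0.02,"ax":-0.52,"ay":0,"az":-0.67,"gripper":0.6},
    {"dx":-0.05,"dy":-0.19,"dz":0.01,"ax":-0.52,"ay":0,"az":-0.66,"gripper":0.6},
    {"dx":-0.02,"dy":-0.2,"dz":-0.02,"ax":-0.52,"ay":0,"az":-0.67,"gripper":0.6},
    {"dx":0.01,"dy":-0.2,"dz":-0.03,"ax":-0.52,"ay":0,"az":-0.66,"gripper":0.6}
  ]
}}

```text
clock: 5.65
eef_pos: [481.5, -173.1, 134.2]
eef_rot: [3.141, 0.664, 0.545]
wrist_force: [0.5, -0.2, -0.6]
finger_gap: 52.1
finger_force: 30.0
```

{"api": "jog_arm", "payload": {
  "commands": [
    {"dx":0.03,"dy":-0.19,"dz":-0.06,"ax":-0.52,"ay":0,"az":-0.67,"gripper":0.6},
    {"dx":0.06,"dy":-0.18,"dz":-0.07,"ax":-0.52,"ay":0,"az":-0.66,"gripper":0.6},
    {"dx":0.07,"dy":-0.16,"dz":-0.1,"ax":-0.52,"ay":0,"az":-0.67,"gripper":0.6},
    {"dx":0.1,"dy":-0.15,"dz":-0.11,"ax":-0.52,"ay":0,"az":-0.66,"gripper":0.6},
    {"dx":0.12,"dy":-0.12,"dz":-0.12,"ax":-0.52,"ay":0,"az":-0.67,"gripper":0.6},
    {"dx":0.14,"dy":-0.1,"dz":-0.14,"ax":-0.52,"ay":0,"az":-0.66,"gripper":0.6},
    {"dx":0.14,"dy":-0.07,"dz":-0.14,"ax":-0.52,"ay":0,"az":-0.66,"gripper":0.6},
    {"dx":0,"dy":0,"dz":0,"ax":0,"ay":0,"az":0,"gripper":0.6},
    {"dx":0,"dy":0,"dz":0,"ax":0,"ay":0,"az":0,"gripper":0.6}
  ]
}}

```text
clock: 6.78
eef_pos: [470.2, -117.1, 141.5]
eef_rot: [3.139, 0.664, 1.566]
wrist_force: [1.3, -0.0, -1.2]
finger_gap: 51.8
finger_force: 30.0
```

```bash
python3 - <<'E'
from h import *
s=manip.read_state();print(s["clock"],s["joints"].round(3),s["eef_pos"].round(1),s["eef_rot"].round(3),s["wrist_force"],s["finger_gap"])
r1=tool(90,52);g=np.array([470,-110,90]);p,r=plan(g+r1.apply([0,0,11]),r1,10,pivot=11)
E
```

```text
6.775 [ 0.017  0.286  1.867 -0.748  1.134  0.4  ] [ 470.2 -117.1  141.5] [3.139 0.664 1.566] [ 1.32005345 -0.04648839 -1.1939338 ] 51.83935222619822
{'dx': 0.14, 'dy': -0.0, 'dz': 0.11, 'ax': 0.0, 'ay': 0.9, 'az': -0.0}
{'dx': 0.11, 'dy': -0.0, 'dz': 0.13, 'ax': 0.0, 'ay': 0.9, 'az': -0.0}
{'dx': 0.1, 'dy': -0.0, 'dz': 0.14, 'ax': 0.0, 'ay': 0.9, 'az': -0.0}
{'dx': 0.07, 'dy': -0.0, 'dz': 0.14, 'ax': 0.01, 'ay': 0.9, 'az': -0.01}
{'dx': 0.05, 'dy': -0.0, 'dz': 0.15, 'ax': -0.0, 'ay': 0.9, 'az': 0.0}
{'dx': 0.02, 'dy': -0.0, 'dz': 0.15, 'ax': -0.0, 'ay': 0.9, 'az': -0.0}
{'dx': 0.01, 'dy': -0.0, 'dz': 0.14, 'ax': -0.0, 'ay': 0.9, 'az': -0.0}
{'dx': -0.02, 'dy': -0.0, 'dz': 0.13, 'ax': 0.0, 'ay': 0.9, 'az': -0.0}
{'dx': -0.04, 'dy': -0.01, 'dz': 0.12, 'ax': 0.0, 'ay': 0.9, 'az': -0.01}
{'dx': -0.06, 'dy': 0.0, 'dz': 0.11, 'ax': 0.0, 'ay': 0.9, 'az': 0.0}
ends [ 469.8 -101.3   83.2] [ 3.14  -0.907  1.572]
```

{"api": "jog_arm", "payload": {
  "commands": [
    {"dx":0.14,"dy":0,"dz":0.11,"ax":0,"ay":0.9,"az":0,"gripper":0.6},
    {"dx":0.11,"dy":0,"dz":0.13,"ax":0,"ay":0.9,"az":0,"gripper":0.6},
    {"dx":0.1,"dy":0,"dz":0.14,"ax":0,"ay":0.9,"az":0,"gripper":0.6},
    {"dx":0.07,"dy":0,"dz":0.14,"ax":0,"ay":0.9,"az":0,"gripper":0.6},
    {"dx":0.05,"dy":0,"dz":0.15,"ax":0,"ay":0.9,"az":0,"gripper":0.6},
    {"dx":0.02,"dy":0,"dz":0.15,"ax":0,"ay":0.9,"az":0,"gripper":0.6},
    {"dx":0.01,"dy":0,"dz":0.14,"ax":0,"ay":0.9,"az":0,"gripper":0.6},
    {"dx":-0.02,"dy":0,"dz":0.13,"ax":0,"ay":0.9,"az":0,"gripper":0.6},
    {"dx":-0.04,"dy":0,"dz":0.12,"ax":0,"ay":0.9,"az":0,"gripper":0.6},
    {"dx":-0.06,"dy":0,"dz":0.11,"ax":0,"ay":0.9,"az":0,"gripper":0.6}
  ]
}}

```text
clock: 8.02
eef_pos: [470.5, -102.2, 83.0]
eef_rot: [3.14, -0.912, 1.57]
wrist_force: [-0.7, -0.9, -1.0]
finger_gap: 51.9
finger_force: 30.0
```

{"api": "jog_arm", "payload": {
  "commands": [
    {"dx":0,"dy":0,"dz":0,"ax":0,"ay":0,"az":0,"gripper":0.6},
    {"dx":0,"dy":0,"dz":0,"ax":0,"ay":0,"az":0,"gripper":0.6}
  ]
}}

```text
clock: 8.28
eef_pos: [470.3, -101.4, 83.2]
eef_rot: [3.14, -0.903, 1.572]
wrist_force: [0.5, 0.9, -1.3]
finger_gap: 52.0
finger_force: 30.0
```

```bash
python3 - <<'E'
from h import *
s=manip.read_state();print(s["clock"],s["joints"].round(3),s["eef_pos"].round(1),s["eef_rot"].round(3),s["wrist_force"],s["finger_gap"])
a=cams.camera("side");t=cams.camera("top")
cv2.imwrite("pics/c4.png",np.hstack([crop(a,300,150,160,180,2.5),crop(t,300,170,160,180,2.5)]))
r1=tool(90,52);g=np.array([470,-110,28]);p,r=plan(g+r1.apply([0,0,11]),r1,4,pivot=11)
E
```

```text
8.275 [-0.645  0.619  1.656  0.68   1.529 -0.916] [ 470.3 -101.4   83.2] [ 3.14  -0.903  1.572] [ 0.51327172  0.91651251 -1.2982399 ] 51.976919736026396
{'dx': -0.31, 'dy': -0.0, 'dz': 0.24, 'ax': 0.0, 'ay': 0.01, 'az': 0.0}
{'dx': -0.31, 'dy': -0.01, 'dz': 0.24, 'ax': 0.0, 'ay': 0.0, 'az': 0.01}
{'dx': -0.31, 'dy': 0.0, 'dz': 0.24, 'ax': 0.0, 'ay': 0.01, 'az': -0.0}
{'dx': -0.31, 'dy': -0.0, 'dz': 0.24, 'ax': 0.0, 'ay': 0.0, 'az': 0.0}
ends [ 470.1 -101.4   21.1] [ 3.14  -0.907  1.571]
```

View pics/c4.png

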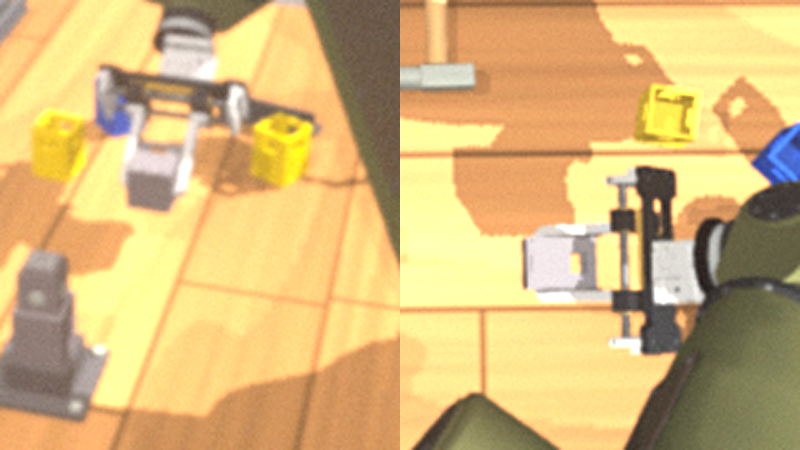

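Both views show the cap held on its side. Its closed end points to +y (top-view crop at about (560,265)) and one window faces up, as planned. Next I set it down.

{"api": "jog_arm", "payload": {
  "commands": [
    {"dx":-0.31,"dy":0,"dz":0.24,"ax":0,"ay":0,"az":0,"gripper":0.6},
    {"dx":-0.31,"dy":0,"dz":0.24,"ax":0,"ay":0,"az":0,"gripper":0.6},
    {"dx":-0.31,"dy":0,"dz":0.24,"ax":0,"ay":0,"az":0,"gripper":0.6},
    {"dx":-0.2,"dy":0,"dz":0.16,"ax":0,"ay":0,"az":0,"gripper":0.6},
    {"dx":-0.06,"dy":0,"dz":0.05,"ax":0,"ay":0,"az":0,"gripper":0.6},
    {"dx":0,"dy":0,"dz":0,"ax":0,"ay":0,"az":0,"gripper":0.6}
  ]
}}

```text
clock: 9.12
eef_pos: [470.1, -101.1, 22.6]
eef_rot: [3.14, -0.907, 1.572]
wrist_force: [1.3, -0.2, -1.1]
finger_gap: 51.5
finger_force: 30.0
```

{"api": "jog_arm", "payload": {
  "commands": [
    {"dx":-0.02,"dy":0,"dz":0.015,"ax":0,"ay":0,"az":0,"gripper":0.6},
    {"dx":-0.02,"dy":0,"dz":0.015,"ax":0,"ay":0,"az":0,"gripper":0.6},
    {"dx":-0.01,"dy":0,"dz":0.01,"ax":0,"ay":0,"az":0,"gripper":0.6}
  ]
}}

```text
clock: 9.5
eef_pos: [470.1, -101.1, 20.1]
eef_rot: [3.14, -0.907, 1.572]
wrist_force: [0.6, 0.0, -0.9]
finger_gap: 52.1
finger_force: 30.0
```

{"api": "jog_arm", "payload": {
  "commands": [
    {"dx":0,"dy":0,"dz":0,"ax":0,"ay":0,"az":0,"gripper":0.3},
    {"dx":0,"dy":0,"dz":0,"ax":0,"ay":0,"az":0,"gripper":0},
    {"dx":0,"dy":0,"dz":0,"ax":0,"ay":0,"az":0,"gripper":0},
    {"dx":0,"dy":0,"dz":0,"ax":0,"ay":0,"az":0,"gripper":0}
  ]
}}

```text
clock: 10.0
eef_pos: [470.0, -101.1, 20.1]
eef_rot: [3.14, -0.907, 1.572]
wrist_force: [-0.2, 0.2, -0.7]
finger_gap: 88.2
finger_force: 0.0
```

```bash
python3 - <<'E'
from h import *
s=manip.read_state();print(s["clock"],s["eef_pos"].round(1),s["wrist_force"],s["finger_gap"])
p,r=cur();g=p+r.apply([0,0,-11]);print(g)
g2=g.copy();g2[2]=33;r1=tool(90,-38);p,r=plan(g2+r1.apply([0,0,11]),r1,10,pivot=11)
t=cams.camera("top");cv2.imwrite("pics/c5.png",crop(t,300,200,120,100,6))
E
```

```text
10.0 [ 470.  -101.1   20.1] [-0.21218077  0.16083404 -0.67985813] 88.20076097878032
[ 469.99357961 -109.73176473   26.86786572]
{'dx': -0.03, 'dy': -0.0, 'dz': -0.01, 'ax': 0.0, 'ay': -0.9, 'az': 0.0}
{'dx': -0.03, 'dy': -0.0, 'dz': -0.02, 'ax': 0.0, 'ay': -0.9, 'az': -0.0}
{'dx': -0.04, 'dy': -0.0, 'dz': -0.01, 'ax': 0.0, 'ay': -0.9, 'az': -0.0}
{'dx': -0.03, 'dy': -0.0, 'dz': -0.02, 'ax': 0.0, 'ay': -0.9, 'az': -0.0}
{'dx': -0.04, 'dy': -0.0, 'dz': -0.02, 'ax': 0.0, 'ay': -0.9, 'az': -0.0}
{'dx': -0.04, 'dy': -0.0, 'dz': -0.02, 'ax': 0.0, 'ay': -0.9, 'az': -0.0}
{'dx': -0.05, 'dy': -0.0, 'dz': -0.01, 'ax': 0.0, 'ay': -0.9, 'az': -0.0}
{'dx': -0.04, 'dy': -0.0, 'dz': -0.02, 'ax': 0.0, 'ay': -0.9, 'az': -0.0}
{'dx': -0.05, 'dy': -0.0, 'dz': -0.02, 'ax': 0.0, 'ay': -0.9, 'az': -0.0}
{'dx': -0.05, 'dy': -0.0, 'dz': -0.02, 'ax': 0.0, 'ay': -0.9, 'az': -0.0}
ends [ 470.  -116.3   24.4] [3.14  0.664 1.57 ]
```

View pics/c5.png

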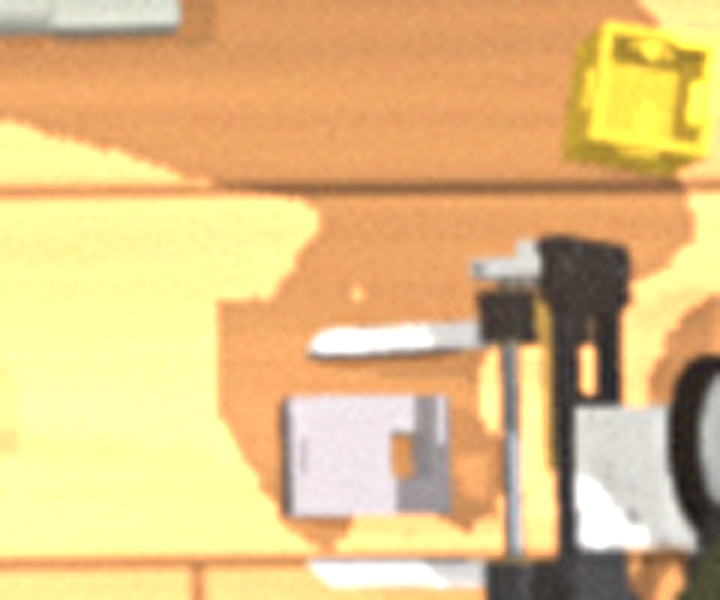

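The cap lies flat at crop (370,455), aligned and centred between the open fingers. Now I swing the open gripper around the cap to the other side.

{"api": "jog_arm", "payload": {
  "commands": [
    {"dx":-0.05,"dy":0,"dz":-0.04,"ax":0,"ay":-0.9,"az":0,"gripper":0},
    {"dx":-0.03,"dy":0,"dz":-0.02,"ax":0,"ay":-0.9,"az":0,"gripper":0},
    {"dx":-0.04,"dy":0,"dz":-0.02,"ax":0,"ay":-0.9,"az":0,"gripper":0},
    {"dx":-0.03,"dy":0,"dz":-0.02,"ax":0,"ay":-0.9,"az":0,"gripper":0},
    {"dx":-0.04,"dy":0,"dz":-0.02,"ax":0,"ay":-0.9,"az":0,"gripper":0},
    {"dx":-0.04,"dy":0,"dz":-0.02,"ax":0,"ay":-0.9,"az":0,"gripper":0},
    {"dx":-0.05,"dy":0,"dz":-0.01,"ax":0,"ay":-0.9,"az":0,"gripper":0},
    {"dx":-0.04,"dy":0,"dz":-0.02,"ax":0,"ay":-0.9,"az":0,"gripper":0},
    {"dx":-0.05,"dy":0,"dz":-0.02,"ax":0,"ay":-0.9,"az":0,"gripper":0},
    {"dx":-0.05,"dy":0,"dz":-0.02,"ax":0,"ay":-0.9,"az":0,"gripper":0}
  ]
}}

```text
clock: 11.3
eef_pos: [470.5, -117.9, 25.6]
eef_rot: [3.137, 0.669, 1.569]
wrist_force: [-1.1, 0.3, 0.5]
finger_gap: 93.7
finger_force: 0.0
```

{"api": "jog_arm", "payload": {
  "commands": [
    {"dx":0,"dy":0,"dz":0,"ax":0,"ay":0,"az":0,"gripper":0},
    {"dx":0,"dy":0,"dz":0,"ax":0,"ay":0,"az":0,"gripper":0}
  ]
}}

```text
clock: 11.55
eef_pos: [470.1, -118.0, 24.8]
eef_rot: [3.141, 0.661, 1.57]
wrist_force: [-0.6, 0.1, 0.2]
finger_gap: 94.1
finger_force: 0.0
```

```bash
python3 - <<'E'
from h import *
s=manip.read_state();print(s["joints"].round(3))
p,r=cur();g=p+r.apply([0,0,-11]);print(g)
r1=tool(90,-38);plan(np.array([470,-109.7,27])+r1.apply([0,0,11]),r1,2)
E
```

```text
[ 0.014  0.5    1.914 -0.857  0.947  0.612]
[ 470.06169459 -111.2710523    33.52819669]
{'dx': 0.07, 'dy': -0.0, 'dz': 0.05, 'ax': 0.0, 'ay': -0.01, 'az': -0.0}
{'dx': 0.06, 'dy': -0.0, 'dz': 0.05, 'ax': 0.0, 'ay': -0.0, 'az': -0.0}
ends [ 470.1 -116.4   18.5] [3.141 0.663 1.57 ]
```

{"api": "jog_arm", "payload": {
  "commands": [
    {"dx":0.07,"dy":0,"dz":0.05,"ax":0,"ay":0,"az":0,"gripper":0},
    {"dx":0.06,"dy":0,"dz":0.05,"ax":0,"ay":0,"az":0,"gripper":0},
    {"dx":0,"dy":0,"dz":0,"ax":0,"ay":0,"az":0,"gripper":0.4},
    {"dx":0,"dy":0,"dz":0,"ax":0,"ay":0,"az":0,"gripper":0.6},
    {"dx":0,"dy":0,"dz":0,"ax":0,"ay":0,"az":0,"gripper":0.6},
    {"dx":0,"dy":0,"dz":0,"ax":0,"ay":0,"az":0,"gripper":0.6},
    {"dx":0,"dy":0,"dz":0,"ax":0,"ay":0,"az":0,"gripper":0.6}
  ],
  "squeeze": 30
}}

```text
clock: 12.42
eef_pos: [470.0, -116.4, 18.5]
eef_rot: [3.14, 0.664, 1.57]
wrist_force: [0.5, -0.2, 0.6]
finger_gap: 51.9
finger_force: 30.0
```

```bash
python3 - <<'E'
from h import *
p,r=cur();print(p+r.apply([0,0,-11]))
r1=tool(90,-38);p,r=plan(np.array([470,-110,150])+r1.apply([0,0,11]),r1,4,p,r)
r1=tool(90.9,52);p,r=plan(np.array([490,-20,220])+r1.apply([0,0,11]),r1,12,p,r,pivot=11)
E
```

```text
[ 470.0069723  -109.57720644   27.17035055]
{'dx': -0.48, 'dy': 0.0, 'dz': -0.6, 'ax': 0.0, 'ay': 0.0, 'az': -0.0}
{'dx': -0.47, 'dy': 0.0, 'dz': -0.61, 'ax': 0.0, 'ay': 0.0, 'az': -0.0}
{'dx': -0.48, 'dy': 0.0, 'dz': -0.6, 'ax': 0.0, 'ay': 0.0, 'az': -0.0}
{'dx': -0.47, 'dy': 0.0, 'dz': -0.6, 'ax': 0.0, 'ay': 0.01, 'az': -0.0}
ends [ 469.9 -116.8  141.3] [3.14  0.662 1.57 ]
{'dx': 0.09, 'dy': 0.04, 'dz': -0.23, 'ax': 0.0, 'ay': 0.75, 'az': -0.01}
{'dx': 0.13, 'dy': 0.04, 'dz': -0.23, 'ax': 0.0, 'ay': 0.75, 'az': -0.01}
{'dx': 0.15, 'dy': 0.05, 'dz': -0.21, 'ax': 0.0, 'ay': 0.75, 'az': -0.0}
{'dx': 0.18, 'dy': 0.04, 'dz': -0.19, 'ax': 0.01, 'ay': 0.75, 'az': -0.01}
{'dx': 0.2, 'dy': 0.04, 'dz': -0.17, 'ax': -0.0, 'ay': 0.75, 'az': -0.01}
{'dx': 0.22, 'dy': 0.04, 'dz': -0.15, 'ax': -0.0, 'ay': 0.75, 'az': -0.01}
{'dx': 0.24, 'dy': 0.05, 'dz': -0.13, 'ax': 0.0, 'ay': 0.75, 'az': -0.01}
{'dx': 0.25, 'dy': 0.04, 'dz': -0.09, 'ax': 0.0, 'ay': 0.75, 'az': -0.01}
{'dx': 0.27, 'dy': 0.04, 'dz': -0.07, 'ax': 0.0, 'ay': 0.75, 'az': -0.0}
{'dx': 0.27, 'dy': 0.05, 'dz': -0.04, 'ax': 0.01, 'ay': 0.75, 'az': -0.01}
{'dx': 0.27, 'dy': 0.04, 'dz': -0.0, 'ax': -0.0, 'ay': 0.75, 'az': -0.01}
{'dx': 0.27, 'dy': 0.05, 'dz': 0.02, 'ax': -0.0, 'ay': 0.74, 'az': -0.01}
ends [490.  -11.4 213.1] [ 3.142 -0.907  1.587]
```

{"api": "jog_arm", "payload": {
  "commands": [
    {"dx":-0.48,"dy":0,"dz":-0.6,"ax":0,"ay":0,"az":0,"gripper":0.6},
    {"dx":-0.48,"dy":0,"dz":-0.6,"ax":0,"ay":0,"az":0,"gripper":0.6},
    {"dx":-0.48,"dy":0,"dz":-0.6,"ax":0,"ay":0,"az":0,"gripper":0.6},
    {"dx":-0.47,"dy":0,"dz":-0.6,"ax":0,"ay":0,"az":0,"gripper":0.6},
    {"dx":0.09,"dy":0.04,"dz":-0.23,"ax":0,"ay":0.75,"az":-0.01,"gripper":0.6},
    {"dx":0.13,"dy":0.04,"dz":-0.23,"ax":0,"ay":0.75,"az":-0.01,"gripper":0.6},
    {"dx":0.15,"dy":0.05,"dz":-0.21,"ax":0,"ay":0.75,"az":-0.01,"gripper":0.6},
    {"dx":0.18,"dy":0.04,"dz":-0.19,"ax":0,"ay":0.75,"az":-0.01,"gripper":0.6}
  ]
}}

```text
clock: 13.42
eef_pos: [476.8, -81.5, 162.7]
eef_rot: [-3.141, 0.136, 1.578]
wrist_force: [0.4, 0.3, -1.7]
finger_gap: 51.7
finger_force: 30.0
```

{"api": "jog_arm", "payload": {
  "commands": [
    {"dx":0.2,"dy":0.04,"dz":-0.17,"ax":0,"ay":0.75,"az":-0.01,"gripper":0.6},
    {"dx":0.22,"dy":0.04,"dz":-0.15,"ax":0,"ay":0.75,"az":-0.01,"gripper":0.6},
    {"dx":0.24,"dy":0.05,"dz":-0.13,"ax":0,"ay":0.75,"az":-0.01,"gripper":0.6},
    {"dx":0.25,"dy":0.04,"dz":-0.09,"ax":0,"ay":0.75,"az":-0.01,"gripper":0.6},
    {"dx":0.27,"dy":0.04,"dz":-0.07,"ax":0,"ay":0.75,"az":0,"gripper":0.6},
    {"dx":0.27,"dy":0.05,"dz":-0.04,"ax":0,"ay":0.75,"az":-0.01,"gripper":0.6},
    {"dx":0.27,"dy":0.04,"dz":0,"ax":0,"ay":0.75,"az":-0.01,"gripper":0.6},
    {"dx":0.27,"dy":0.05,"dz":0.02,"ax":0,"ay":0.74,"az":-0.01,"gripper":0.6},
    {"dx":0,"dy":0,"dz":0,"ax":0,"ay":0,"az":0,"gripper":0.6}
  ]
}}

```text
clock: 14.55
eef_pos: [489.6, -12.3, 211.8]
eef_rot: [3.141, -0.905, 1.587]
wrist_force: [-0.0, -0.4, -0.8]
finger_gap: 52.1
finger_force: 30.0
```

```bash
python3 - <<'E'
from h import *
print(manip.read_state()["joints"].round(2))
r1=tool(90.9,52);p,r=plan(np.array([514.5,161.3,222])+r1.apply([0,0,11]),r1,8)
E
```

```text
[-0.49  0.38  1.66  0.76  1.63 -0.67]
{'dx': 0.36, 'dy': 0.09, 'dz': 0.44, 'ax': -0.0, 'ay': 0.0, 'az': 0.0}
{'dx': 0.36, 'dy': 0.08, 'dz': 0.44, 'ax': -0.0, 'ay': 0.0, 'az': 0.0}
{'dx': 0.36, 'dy': 0.09, 'dz': 0.44, 'ax': -0.0, 'ay': 0.01, 'az': 0.0}
{'dx': 0.36, 'dy': 0.09, 'dz': 0.44, 'ax': -0.0, 'ay': -0.0, 'az': 0.0}
{'dx': 0.36, 'dy': 0.08, 'dz': 0.44, 'ax': -0.0, 'ay': -0.0, 'az': 0.0}
{'dx': 0.35, 'dy': 0.09, 'dz': 0.44, 'ax': -0.0, 'ay': 0.0, 'az': 0.0}
{'dx': 0.36, 'dy': 0.09, 'dz': 0.44, 'ax': -0.0, 'ay': 0.0, 'az': 0.0}
{'dx': 0.36, 'dy': 0.08, 'dz': 0.44, 'ax': -0.0, 'ay': 0.0, 'az': 0.0}
ends [514.3 169.8 215.3] [ 3.141 -0.907  1.587]
```

{"api": "jog_arm", "payload": {
  "commands": [
    {"dx":0.36,"dy":0.09,"dz":0.44,"ax":0,"ay":0,"az":0,"gripper":0.6},
    {"dx":0.36,"dy":0.08,"dz":0.44,"ax":0,"ay":0,"az":0,"gripper":0.6},
    {"dx":0.36,"dy":0.09,"dz":0.44,"ax":0,"ay":0,"az":0,"gripper":0.6},
    {"dx":0.36,"dy":0.09,"dz":0.44,"ax":0,"ay":0,"az":0,"gripper":0.6},
    {"dx":0.36,"dy":0.08,"dz":0.44,"ax":0,"ay":0,"az":0,"gripper":0.6},
    {"dx":0.35,"dy":0.09,"dz":0.44,"ax":0,"ay":0,"az":0,"gripper":0.6},
    {"dx":0.36,"dy":0.09,"dz":0.44,"ax":0,"ay":0,"az":0,"gripper":0.6},
    {"dx":0.36,"dy":0.08,"dz":0.44,"ax":0,"ay":0,"az":0,"gripper":0.6},
    {"dx":0,"dy":0,"dz":0,"ax":0,"ay":0,"az":0,"gripper":0.6},
    {"dx":0,"dy":0,"dz":0,"ax":0,"ay":0,"az":0,"gripper":0.6}
  ]
}}

```text
clock: 15.8
eef_pos: [514.2, 169.8, 216.3]
eef_rot: [3.136, -0.903, 1.592]
wrist_force: [0.6, -0.5, -1.3]
finger_gap: 51.8
finger_force: 30.0
```

```bash
python3 - <<'E'
from h import *
p,r=cur();g=p+r.apply([0,0,-11]);print(g,manip.read_state()["eef_rot"])
a=cams.camera("side");t=cams.camera("top")
cv2.imwrite("pics/c6.png",np.hstack([crop(a,280,190,80,120,5),crop(t,215,215,80,80,5)[:600] if 0 else cv2.copyMakeBorder(crop(t,215,215,80,80,5),0,200,0,0,0)]))
# expected top-face corners (closed end z=g+31) and rim
S=np.array([[1,1],[1,-1],[-1,-1],[-1,1]])*26
for z in (g[2]+31,g[2]-39):
    X=np.c_[g[:2]+S,np.full(4,z)]
    print(((proj(a,X)-[280,190])*5).round(), ((proj(t,X)-[215,215])*5+[400,0]).round())
E
```

```text
[514.37048765 161.2044884  223.13793259] [ 3.13620606 -0.90329941  1.59232094]
[[111. 150.]
 [147.  95.]
 [252. 110.]
 [220. 166.]] [[490. 130.]
 [609. 129.]
 [609. 249.]
 [489. 250.]]
[[116. 277.]
 [151. 219.]
 [254. 235.]
 [222. 294.]] [[515. 146.]
 [627. 145.]
 [626. 256.]
 [514. 257.]]
```

View pics/c6.png

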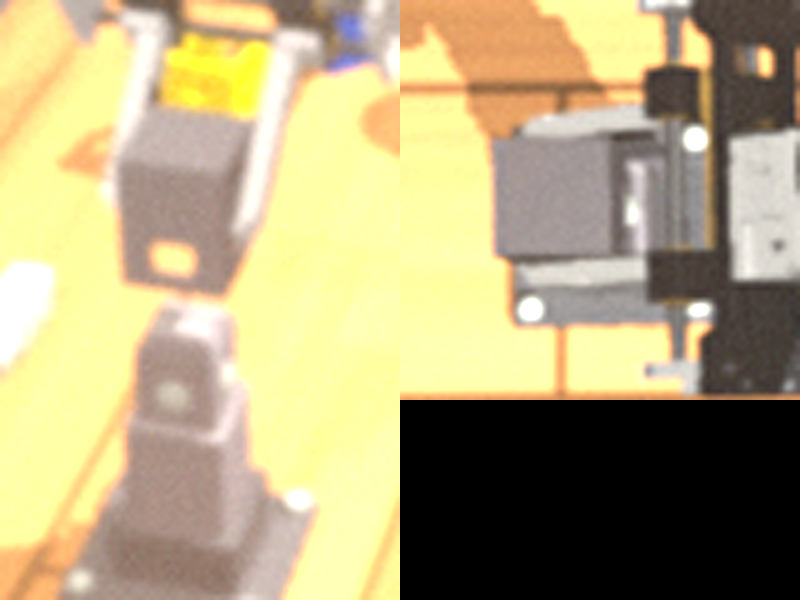

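The views show the cap mouth-down above the neck. The top face spans about (496–612, 138–257) in the top-view crop, 2–3 mm from where the robot pose predicts. I'll refine this from edge profiles against the neck's top face.

```bash
python3 - <<'E'
from h import *
t=cams.camera("top");p,r=cur();g=p+r.apply([0,0,-11])
G=lambda im:cv2.cvtColor(im,cv2.COLOR_BGR2GRAY).astype(int)
n=G(t["image"][:,:,::-1].copy());o=G(cv2.imread("pics/top0.png"))
print("cap col",n[236:272,318-215+215-98+3-0-0:326-98+3].mean(1).round().astype(int) if 0 else n[236:272,240:250].mean(1).round().astype(int))
print("cap row",n[246:260,228:264].mean(0).round().astype(int))
print("neck col",o[242:274,246:256].mean(1).round().astype(int))
print("neck row",o[251:261,236:272].mean(0).round().astype(int))
E
```

```text
cap col [ 94 105 125 130 130 125 103  90  89  90  91  91  91  90  91  90  91  90
  92  91  90  92  91  91  91  92  92  92  94  84  61  84 122 131 130 121]
cap row [170 170 171 173 167 128  94  88  90  91  91  90  91  91  91  90  91  91
  91  91  90  91  91  92  91  92  92  92  87  68  58  68  95 125 127 116]
neck col [55 56 56 55 56 61 63 68 80 87 92 89 86 86 88 84 86 94 90 84 70 54 52 61
 74 73 48 46 53 52 47 52]
neck row [99 80 61 56 56 56 54 57 68 80 86 93 97 89 84 83 87 93 89 84 81 72 62 58
 65 74 74 68 57 53 52 49 46 45 49 57]
```

```bash
python3 - <<'E'
from h import *
t=cams.camera("top")
c=onplane(t,[(244.8,253.55)],254.1)[0];n=onplane(t,[(250.65,255.7)],150)[0];print(c,n,n-c)
p,r=cur();d=n-c;d[2]=0
print(r.inv().apply(d)/40, "down 10:",r.inv().apply([0,0,-10])/40)
E
```

```text
[512.93938889 161.23356615 254.1       ] [515.52275191 162.04322698 150.        ] [   2.58336303    0.80966083 -104.1       ]
[0.01172673 0.06490446 0.01518938] down 10: [-0.19651748 -0.0006587   0.15453299]
```

{"api": "jog_arm", "payload": {
  "commands": [
    {"dx":0.01,"dy":0.06,"dz":0.015,"ax":0,"ay":0,"az":0,"gripper":0.6},
    {"dx":-0.2,"dy":0,"dz":0.155,"ax":0,"ay":0,"az":0,"gripper":0.6},
    {"dx":-0.2,"dy":0,"dz":0.155,"ax":0,"ay":0,"az":0,"gripper":0.6},
    {"dx":-0.2,"dy":0,"dz":0.155,"ax":0,"ay":0,"az":0,"gripper":0.6},
    {"dx":-0.1,"dy":0,"dz":0.077,"ax":0,"ay":0,"az":0,"gripper":0.6},
    {"dx":-0.1,"dy":0,"dz":0.077,"ax":0,"ay":0,"az":0,"gripper":0.6},
    {"dx":0,"dy":0,"dz":0,"ax":0,"ay":0,"az":0,"gripper":0.6}
  ]
}}

```text
clock: 16.88
eef_pos: [516.8, 170.7, 175.5]
eef_rot: [3.138, -0.905, 1.591]
wrist_force: [0.1, 0.1, -0.4]
finger_gap: 51.7
finger_force: 30.0
```

{"api": "jog_arm", "payload": {
  "commands": [
    {"dx":-0.06,"dy":0,"dz":0.046,"ax":0,"ay":0,"az":0,"gripper":0.6},
    {"dx":-0.06,"dy":0,"dz":0.046,"ax":0,"ay":0,"az":0,"gripper":0.6},
    {"dx":0,"dy":0,"dz":0,"ax":0,"ay":0,"az":0,"gripper":0.6}
  ]
}}

```text
clock: 17.25
eef_pos: [516.8, 170.6, 169.5]
eef_rot: [3.138, -0.905, 1.591]
wrist_force: [-0.5, 0.1, -0.4]
finger_gap: 51.8
finger_force: 30.0
```

{"api": "jog_arm", "payload": {
  "commands": [
    {"dx":-0.06,"dy":0,"dz":0.046,"ax":0,"ay":0,"az":0,"gripper":0.6},
    {"dx":-0.06,"dy":0,"dz":0.046,"ax":0,"ay":0,"az":0,"gripper":0.6},
    {"dx":0,"dy":0,"dz":0,"ax":0,"ay":0,"az":0,"gripper":0.6}
  ]
}}

```text
clock: 17.62
eef_pos: [516.8, 170.6, 163.3]
eef_rot: [3.138, -0.905, 1.59]
wrist_force: [-0.8, -0.7, -0.5]
finger_gap: 51.9
finger_force: 30.0
```

{"api": "jog_arm", "payload": {
  "commands": [
    {"dx":-0.04,"dy":0,"dz":0.031,"ax":0,"ay":0,"az":0,"gripper":0.6},
    {"dx":-0.04,"dy":0,"dz":0.031,"ax":0,"ay":0,"az":0,"gripper":0.6},
    {"dx":0,"dy":0,"dz":0,"ax":0,"ay":0,"az":0,"gripper":0.6}
  ]
}}

```text
clock: 18.0
eef_pos: [516.8, 170.6, 159.4]
eef_rot: [3.138, -0.905, 1.591]
wrist_force: [1.1, -0.3, -1.0]
finger_gap: 52.0
finger_force: 30.0
```

{"api": "jog_arm", "payload": {
  "commands": [
    {"dx":0,"dy":0,"dz":0,"ax":0,"ay":0,"az":0,"gripper":0.3},
    {"dx":0,"dy":0,"dz":0,"ax":0,"ay":0,"az":0,"gripper":0},
    {"dx":0,"dy":0,"dz":0,"ax":0,"ay":0,"az":0,"gripper":0},
    {"dx":0,"dy":0,"dz":0,"ax":0,"ay":0,"az":0,"gripper":0},
    {"dx":0,"dy":0,"dz":-0.6,"ax":0,"ay":0,"az":0,"gripper":0},
    {"dx":0,"dy":0,"dz":-1,"ax":0,"ay":0,"az":0,"gripper":0},
    {"dx":0,"dy":0,"dz":-1,"ax":0,"ay":0,"az":0,"gripper":0},
    {"dx":0,"dy":0,"dz":0,"ax":0,"ay":0,"az":0,"gripper":0.5}
  ]
}}

```text
clock: 19.0
eef_pos: [518.9, 87.3, 225.2]
eef_rot: [3.133, -0.904, 1.593]
wrist_force: [0.4, 0.7, 0.4]
finger_gap: 87.0
finger_force: 0.0
```

```bash
python3 - <<'E'
from h import *
r1=tool(90.9,0);p,r=plan(np.array([516,90,250]),r1,6);p,r=plan(np.array([516,162,225]),r1,3,p,r)
a=cams.camera("side");t=cams.camera("top")
cv2.imwrite("pics/c7.png",np.hstack([crop(a,280,190,80,120,5),cv2.copyMakeBorder(crop(t,215,215,80,80,5),0,200,0,0,0)]))
n=cv2.cvtColor(t["image"],cv2.COLOR_RGB2GRAY)
print(n[236:278,243:253].mean(1).round().astype(int),n[248:260,228:275].mean(0).round().astype(int))
E
```

```text
{'dx': 0.09, 'dy': -0.01, 'dz': -0.05, 'ax': 0.01, 'ay': -0.86, 'az': 0.0}
{'dx': 0.08, 'dy': -0.01, 'dz': -0.07, 'ax': 0.0, 'ay': -0.87, 'az': 0.0}
{'dx': 0.06, 'dy': -0.01, 'dz': -0.08, 'ax': 0.01, 'ay': -0.86, 'az': 0.01}
{'dx': 0.06, 'dy': -0.02, 'dz': -0.09, 'ax': 0.0, 'ay': -0.86, 'az': -0.0}
{'dx': 0.04, 'dy': -0.01, 'dz': -0.09, 'ax': 0.01, 'ay': -0.87, 'az': -0.0}
{'dx': 0.03, 'dy': -0.01, 'dz': -0.11, 'ax': 0.0, 'ay': -0.86, 'az': 0.0}
ends [516.   90.  250.2] [3.141 0.    1.587]
{'dx': 0.6, 'dy': 0.01, 'dz': 0.21, 'ax': 0.0, 'ay': 0.0, 'az': 0.0}
{'dx': 0.6, 'dy': 0.01, 'dz': 0.21, 'ax': 0.0, 'ay': 0.0, 'az': 0.0}
{'dx': 0.6, 'dy': 0.01, 'dz': 0.21, 'ax': 0.0, 'ay': 0.0, 'az': 0.0}
ends [516.1 162.  225. ] [3.141 0.    1.587]
[96 98 98 93 74 63 63 71 92 94 92 93 92 92 93 93 92 93 93 93 93 94 94 93
 94 94 94 94 95 88 69 85 82 80 94 91 82 90 96 98 99 98] [172 172 172 172 172 173 172 172 162 127  96  91  93  92  92  93  93  93
  93  93  93  93  93  94  93  94  94  94  93  95  92  78  68  87 108 118
  97  84  81  85  82  75  83  88  88  88  88]
```

View pics/c7.png

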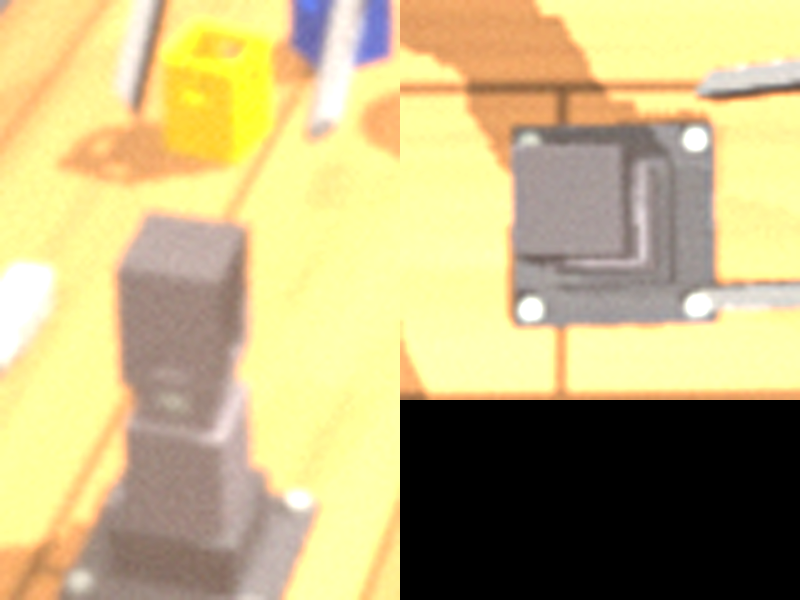

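The cap sits straight on the latches: its top face is at crop (180,250) in the side view and (570,198) in the top view. Next I close the fingers and press from above at the centre.

{"api": "jog_arm", "payload": {
  "commands": [
    {"dx":0.09,"dy":-0.01,"dz":-0.05,"ax":0,"ay":-0.86,"az":0,"gripper":1},
    {"dx":0.08,"dy":-0.01,"dz":-0.07,"ax":0,"ay":-0.87,"az":0,"gripper":1},
    {"dx":0.06,"dy":-0.01,"dz":-0.08,"ax":0.01,"ay":-0.86,"az":0.01,"gripper":1},
    {"dx":0.06,"dy":-0.02,"dz":-0.09,"ax":0,"ay":-0.86,"az":0,"gripper":1},
    {"dx":0.04,"dy":-0.01,"dz":-0.09,"ax":0.01,"ay":-0.87,"az":0,"gripper":1},
    {"dx":0.03,"dy":-0.01,"dz":-0.11,"ax":0,"ay":-0.86,"az":0,"gripper":1},
    {"dx":0.6,"dy":0,"dz":0.21,"ax":0,"ay":0,"az":0,"gripper":1},
    {"dx":0.6,"dy":0,"dz":0.21,"ax":0,"ay":0,"az":0,"gripper":1},
    {"dx":0.6,"dy":0,"dz":0.21,"ax":0,"ay":0,"az":0,"gripper":1},
    {"dx":0,"dy":0,"dz":0,"ax":0,"ay":0,"az":0,"gripper":1}
  ],
  "squeeze": 15
}}

```text
clock: 20.35
eef_pos: [513.0, 165.3, 222.0]
eef_rot: [-3.137, -0.001, 1.591]
wrist_force: [0.2, -0.1, -0.3]
finger_gap: 0.4
finger_force: 0.0
```

{"api": "jog_arm", "payload": {
  "commands": [
    {"dx":0,"dy":0,"dz":0.25,"ax":0,"ay":0,"az":0,"gripper":1},
    {"dx":0,"dy":0,"dz":0.1,"ax":0,"ay":0,"az":0,"gripper":1},
    {"dx":0,"dy":0,"dz":0,"ax":0,"ay":0,"az":0,"gripper":1}
  ]
}}

```text
clock: 20.72
eef_pos: [513.9, 163.0, 209.4]
eef_rot: [-3.139, -0.001, 1.587]
wrist_force: [-0.3, 0.5, -0.7]
finger_gap: 0.7
finger_force: 0.0
```

{"api": "jog_arm", "payload": {
  "commands": [
    {"dx":-0.03,"dy":0.07,"dz":0.1,"ax":0,"ay":0,"az":0,"gripper":1},
    {"dx":0,"dy":0,"dz":0.06,"ax":0,"ay":0,"az":0,"gripper":1},
    {"dx":0,"dy":0,"dz":0.05,"ax":0,"ay":0,"az":0,"gripper":1},
    {"dx":0,"dy":0,"dz":0,"ax":0,"ay":0,"az":0,"gripper":1}
  ]
}}

```text
clock: 21.22
eef_pos: [517.2, 162.4, 202.1]
eef_rot: [3.141, -0.001, 1.588]
wrist_force: [0.4, -0.1, 5.9]
finger_gap: 0.5
finger_force: 2.9
```

{"api": "jog_arm", "payload": {
  "commands": [
    {"dx":0,"dy":0,"dz":0.03,"ax":0,"ay":0,"az":0,"gripper":1},
    {"dx":0,"dy":0,"dz":0.03,"ax":0,"ay":0,"az":0,"gripper":1},
    {"dx":0,"dy":0,"dz":0.03,"ax":0,"ay":0,"az":0,"gripper":1}
  ]
}}

```text
clock: 21.6
eef_pos: [517.5, 162.5, 199.0]
eef_rot: [3.14, -0.001, 1.588]
wrist_force: [-1.2, 0.1, 8.3]
finger_gap: 0.5
finger_force: 4.3
```

Contact is at about 203 and the force rises gently. I'll keep pressing.

{"api": "jog_arm", "payload": {
  "commands": [
    {"dx":0,"dy":0,"dz":0.04,"ax":0,"ay":0,"az":0,"gripper":1},
    {"dx":0,"dy":0,"dz":0.04,"ax":0,"ay":0,"az":0,"gripper":1},
    {"dx":0,"dy":0,"dz":0.04,"ax":0,"ay":0,"az":0,"gripper":1}
  ]
}}

```text
clock: 21.98
eef_pos: [517.1, 162.5, 193.6]
eef_rot: [3.142, -0.001, 1.588]
wrist_force: [-0.8, -0.4, 5.7]
finger_gap: 0.5
finger_force: 2.5
```

{"api": "jog_arm", "payload": {
  "commands": [
    {"dx":0,"dy":0,"dz":0.04,"ax":0,"ay":0,"az":0,"gripper":1},
    {"dx":0,"dy":0,"dz":0.04,"ax":0,"ay":0,"az":0,"gripper":1},
    {"dx":0,"dy":0,"dz":0.04,"ax":0,"ay":0,"az":0,"gripper":1}
  ]
}}

```text
clock: 22.35
eef_pos: [516.8, 162.4, 188.1]
eef_rot: [-3.14, -0.001, 1.588]
wrist_force: [-0.2, 0.3, 5.2]
finger_gap: 0.6
finger_force: 2.4
```

{"api": "jog_arm", "payload": {
  "commands": [
    {"dx":0,"dy":0,"dz":0.04,"ax":0,"ay":0,"az":0,"gripper":1},
    {"dx":0,"dy":0,"dz":0.04,"ax":0,"ay":0,"az":0,"gripper":1},
    {"dx":0,"dy":0,"dz":0.04,"ax":0,"ay":0,"az":0,"gripper":1}
  ]
}}

```text
clock: 22.72
eef_pos: [516.5, 162.4, 182.9]
eef_rot: [-3.139, -0.001, 1.588]
wrist_force: [-0.3, -0.9, 0.2]
finger_gap: 0.2
finger_force: 0.4
```

{"api": "jog_arm", "payload": {
  "commands": [
    {"dx":0,"dy":0,"dz":0.03,"ax":0,"ay":0,"az":0,"gripper":1},
    {"dx":0,"dy":0,"dz":0.03,"ax":0,"ay":0,"az":0,"gripper":1},
    {"dx":0,"dy":0,"dz":0.03,"ax":0,"ay":0,"az":0,"gripper":1}
  ]
}}

```text
clock: 23.1
eef_pos: [516.6, 162.4, 179.5]
eef_rot: [-3.14, -0.001, 1.588]
wrist_force: [-0.3, -0.1, -1.3]
finger_gap: 0.7
finger_force: 0.0
```

{"api": "jog_arm", "payload": {
  "commands": [
    {"dx":0,"dy":0,"dz":0.03,"ax":0,"ay":0,"az":0,"gripper":1},
    {"dx":0,"dy":0,"dz":0.02,"ax":0,"ay":0,"az":0,"gripper":1}
  ]
}}

```text
clock: 23.35
eef_pos: [516.8, 162.4, 178.2]
eef_rot: [-3.141, -0.001, 1.588]
wrist_force: [-4.2, -0.5, 10.7]
finger_gap: 0.7
finger_force: 5.2
```

{"api": "jog_arm", "payload": {
  "commands": [
    {"dx":0,"dy":0,"dz":0.01,"ax":0,"ay":0,"az":0,"gripper":1},
    {"dx":0,"dy":0,"dz":0.01,"ax":0,"ay":0,"az":0,"gripper":1},
    {"dx":0,"dy":0,"dz":0,"ax":0,"ay":0,"az":0,"gripper":1}
  ]
}}

```text
clock: 23.72
eef_pos: [517.0, 162.5, 178.2]
eef_rot: [-3.142, -0.001, 1.588]
wrist_force: [-3.9, -2.2, 12.5]
finger_gap: 0.4
finger_force: 6.2
```

{"api": "jog_arm", "payload": {
  "commands": [
    {"dx":0,"dy":0,"dz":-0.3,"ax":0,"ay":0,"az":0,"gripper":1},
    {"dx":0,"dy":0,"dz":-1,"ax":0,"ay":0,"az":0,"gripper":1},
    {"dx":-0.5,"dy":0,"dz":-0.9,"ax":0,"ay":0,"az":0,"gripper":1},
    {"dx":-1,"dy":0,"dz":-0.3,"ax":0,"ay":0,"az":0,"gripper":1},
    {"dx":-1,"dy":0,"dz":0,"ax":0,"ay":0,"az":0,"gripper":1},
    {"dx":-1,"dy":0,"dz":0,"ax":0,"ay":0,"az":0,"gripper":1},
    {"dx":-1,"dy":0,"dz":0,"ax":0,"ay":0,"az":0,"gripper":1},
    {"dx":0,"dy":0,"dz":0,"ax":0,"ay":0,"az":0,"gripper":1},
    {"dx":0,"dy":0,"dz":0,"ax":0,"ay":0,"az":0,"gripper":1}
  ]
}}

```text
clock: 24.85
eef_pos: [519.9, -17.2, 277.0]
eef_rot: [-3.14, -0.001, 1.587]
wrist_force: [0.6, 0.6, -0.7]
finger_gap: 0.5
finger_force: 0.0
```

```bash
python3 - <<'E'
from h import *
a=cams.camera("side");t=cams.camera("top")
n=cv2.cvtColor(t["image"],cv2.COLOR_RGB2GRAY);s=cv2.cvtColor(a["image"],cv2.COLOR_RGB2GRAY)
print(n[236:280,246:256].mean(1).round().astype(int),n[250:262,230:275].mean(0).round().astype(int))
for z in (170,195):print(z,proj(t,[[516,162+26,z],[516,162-26,z],[516+26,162,z],[516-26,162,z]]).round(1).tolist(),proj(a,[[516-26,162+26,z],[516+26,162-26,z]]).round(1).tolist())
# side: column profile along the near (+y) face: top edge, window/latch, seam at the shoulder
X=proj(a,[[516,188,z] for z in (170,126,118,110,100)]).round(1);print(X.tolist())
u=int(X[2][0]);print(s[225:295,u-2:u+3].mean(1).round().astype(int))
print(s[225:295,u-9:u-6].mean(1).round().astype(int))
E
```

```text
[ 93  94  95  90  71  60  61  61  86 131 138 136 136 136 136 136 135 136
 136 137 137 137 136 137 138 137 137 138 139 132 111  93  77  72  85  85
  75  84  90  93  91  90  90  96] [168 168 169 169 170 170 158 113  88 130 141 138 136 137 136 136 136 136
 137 136 136 136 136 137 137 137 137 138 137 140 140 107  90  91  87  79
  76  80  78  71  79  84  84  83  84]
170 [[238.5, 255.0], [260.6, 254.8], [249.6, 243.9], [249.5, 265.9]] [[323.7, 253.9], [309.7, 238.7]]
195 [[236.8, 254.2], [259.4, 254.0], [248.2, 242.9], [248.1, 265.4]] [[323.6, 245.0], [309.4, 230.1]]
[[313.2, 252.1], [313.7, 267.1], [313.8, 269.8], [313.9, 272.4], [314.0, 275.7]]
[167 186 194 197 198 198 198 198 198 199 197 198 198 198 198 194 189 183
 183 183 183 184 185 183 184 183 182 173 146 119 107 104 103 104 104 105
 103 103 104 103 104 103 108 117 124 124 122 119 115 108 106 105 105 103
 103 103 103 104 103 103 103 102 103 102 104 104 103 102 103 104]
[152 156 176 186 190 191 192 193 192 193 194 195 196 197 198 199 200 200
 200 200 198 195 190 191 189 187 172 145 119 109 107 108 108 110 111 110
 111 110 111 113 114 113 113 113 115 113 112 112 111 116 122 129 131 132
 132 135 136 134 132 122 115 110 112 114 108 107 102 101 102 100]
```

The near face's top edge is at row 253.5 in the side view, where z = 170 predicts 252 and z = 195 predicts 243. The bright latch nose shows at rows 268–273, inside the window. The cap is home, so I'm handing in.

```bash
python3 -c "
from cell import job
print(job.sign_off())"
```

```text
the job is handed in; nothing more can be done
None
```

The cap is turned over and pressed home on the tube: the press stopped at a top height of about 170 mm with about 12 N. The side camera shows the latch on its side out in its window, but I didn't check the other three one by one. The job was handed in at about 25 s, and no contact with the other things showed up.

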